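Clamp a brass blank in the machine vise against its work stop

TASK

Set up the square brass bar in the blue machine vise for filing: lay it flat on the parallel, lengthwise along the jaws, back against the fixed jaw and with its end up against the work stop, then wind the crank clockwise until the moving jaw grips it. Tighten by feel: a light extra pull of about 4 N on the handle beyond what it takes to run free holds the soft brass firmly; twice that would crush it. Then let go, with the paste tin, the loupe and the hammer left where they are.

Things in the scene. Friction and masses are not known exactly. Their poses are not given: they have to be found in the camera images.
- vise: Blue cast machine vise bolted to the bench, yaw varies. Origin on the bench under its round base (94 mm across, lugs to y = +-67 mm). x runs along the screw from crank to fixed jaw, y along the jaws (46 mm wide), z up. Fixed jaw: gripping face at x = 20 mm, block to x = 49. Jaw tops at z = 89.5 mm. A light ground parallel (x = 10 to 20, 40 mm long) lies along the fixed jaw, its top at z = 83 mm.
- work_stop (a point): Steel strip screwed to the vise's +y side, the work stop: this point is on its inner face (vise y = 23 mm), beside the seat, at the jaw tops. The strip reaches from vise x = 0 to 48 mm and z = 73.5 to 91.5 mm.
- seat (a point): Where the bar's underside centre belongs, on the parallel, against fixed jaw and work stop: vise (14, -3, 83) mm, axes as the vise. The bar then stands 5.5 mm above the jaws and 6 mm out past them at the -y end. It is wider than the parallel and tips off if laid more than about 3.5 mm away from the fixed jaw.
- jaw_face (a point): Middle of the top edge of the moving jaw's gripping face (z = 89.5 mm); the gap to the fixed jaw, 20 to 26 mm at the start, is 20 mm minus its vise x. It bites when the gap is the bar's 12 mm; a twentieth of a turn beyond that crushes it, so the last bit is by feel.
- vise_jaw: Moving jaw on the handle side, 46 mm wide, 35 mm long, z = 69.5 to 89.5 mm, driven along vise x only by the screw. Its origin is that of the vise plus its travel (0 at crank angle 0); see point jaw_face.
- crank_axis (a point): Point on the screw axis (vise y = 0, z = 60 mm) in the plane of handle_grip: the centre of the upright circle, radius 32 mm, that handle_grip runs round. Clockwise seen from the handle end (over the top towards vise -y) closes the jaw, 8 mm a turn.
- handle_grip (a point): Middle of the crank's black handle, 17 to 19 mm thick, 42 mm long, parallel to vise x, at vise x = -108 mm (arm at x = -76 to -85), 28 to 92 mm over the bench. It spins on its pin: lead it round without turning the gripper. Free, the screw drags 4 N at the handle, 1 to 4 N more at speed, and stays where it is left; once the jaw bites, each 1 N more puts 25 N on the bar. Wanted: 50 to 170 N.
- brass_bar: Square brass bar, 12 x 52 x 12 mm (length along its y), about 65 g, loose on the bench to the left of the vise. Origin at the centre of its underside.
- paste_tin: Round white tin with red label, 56 mm across, 22 mm high, loose; leave it. Origin under its centre.
- loupe: Black eye loupe, 38 mm across, 32 mm high, loose; leave it. Origin under its centre.
- brass_hammer: Hammer with brass head and wooden shaft, 170 mm long, 20 mm high, loose; leave it. Origin under its middle.

How it is judged:
On the way, in this order (a step that is already met when the one before it is completed fails the run):
1. the bar lies flat on the parallel between the open jaws, let go (x of brass_bar in the frame of seat between -0.005 and 0.002 m and y of brass_bar in the frame of seat between -0.012 and 0.0025 m and z of brass_bar in the frame of seat between -0.0015 and 0.002 m and angle between brass_bar's own z axis and vertical below 0.1 rad and contact force between vise_jaw and brass_bar below 5 N and contact force between the fingers and brass_bar below 0.1 N), for 0.2 s.
2. the moving jaw is wound up tight on the bar (contact force between vise_jaw and brass_bar above 50 N), for 0.2 s.
At the end, for the whole second after the job is handed in: The bar is clamped with 50 to 170 N between jaw and bar, flat on the parallel (1.5 mm), against the fixed jaw and its end at the work stop (2 mm each), square with the jaws (0.05 rad), at rest (x of brass_bar in the frame of seat between -0.002 and 0.002 m and y of brass_bar in the frame of seat between -0.002 and 0.002 m and z of brass_bar in the frame of seat between -0.0015 and 0.0015 m and angle between the y axis of brass_bar and the y axis of vise, either way round below 0.05 rad and angle between brass_bar's own z axis and vertical below 0.06 rad and contact force between vise_jaw and brass_bar between 50 and 170 N and linear speed of brass_bar below 0.01 m/s and linear speed of vise_jaw below 0.005 m/s); the robot touches nothing.
It fails at once if the bar is crushed: over 170 N between moving jaw and bar (contact force between vise_jaw and brass_bar above 170 N).
It fails at once if the paste tin is shifted by more than 15 mm (distance of paste_tin from where it was at the start of the episode above 0.015 m).
It fails at once if the loupe is shifted by more than 15 mm (distance of loupe from where it was at the start of the episode above 0.015 m).
It fails at once if the hammer is shifted by more than 15 mm (distance of brass_hammer from where it was at the start of the episode above 0.015 m).
It also fails if it takes over 72 s, if anything falls off the work surface, if the arm or the gripper's body presses on something with over 40 N, if the wrist force passes 120 N, or if a joint passes its speed limit or range.

ROBOT

A 6-joint arm with a two-finger parallel gripper is mounted at the origin on a cart in front of the work surface, level with it; the furniture and walls round the work are solid. World frame = base frame: x ahead of the robot, y to its left, z up, the work surface at z = 0. Lengths are in m, angles in rad, forces in N, time in s.
With the tool pointing down it reaches from about 0.35 to 0.875 m from the base axis. Payload 4.2 kg.
Tool frame: the origin (TCP) lies midway between the tips of the shut fingers; the grasp point (between the pads) lies 19 mm behind it (env.grasp_offset is the z of the grasp point in the tool frame, in m); z points along the fingers, y is the line along which they close (so a half turn about z gives the same grasp; the last joint's range is limited). The gripper opens to 87 mm and grips with 3 to 60 N. Pads are 19 mm wide; open, the fingers measure 117 mm over their backs; the gripper's body (75 mm by 190 mm) begins 51 mm behind the grasp point.
Start: joints at [1.602, 0.385, 0.008, 0, -1.194, -0.259], TCP at [0.141, 0.609, 0.223] pointing down, gripper open.
Joint ranges: [-3.14, 3.14], [-1.21, 2.06], [-1.07, 1.41], [-3.16, 2.05], [-2.99, -0.16], [-3.1, 3.1]. Speed limits (rad/s): [2.79, 2.79, 3.14, 3.14, 3.14, 3.14].

INTERFACE

Orientations are given as a unit quaternion [x, y, z, w].
In Python, from plant import get_state, optics, job, env gives the robot as it stands.
- The arm moves only by the tool play_rows, never from a script. Its argument "rows" is one flat list of numbers, 7 for each row, row after row: the shift along the tool's x, y, z in mm, then the turn, a rotation vector about the tool's x, y, z in degrees, then the finger opening in mm, from 0 to 87. In form: [tx, ty, tz, ax, ay, az, claw, tx, ty, tz, ax, ay, az, claw, ...]. A call has 1 to 5 rows; each row shifts and turns the commanded pose from where the row before left it, along the tool's axes as they then stand; what a row does not reach is not made up. A row lasts 1/8 s, in which the tool goes at most 62.5 mm and 10.7 degrees, less where a joint would pass 70% of its speed; a pose out of reach is approached as far as the arm can. A call is refused whole if a number of a shift passes 62.5 or a number of a turn 10.7, either way. A call with a gripper value outside its range is refused whole. The fingers move at their own pace and stop on an object; the grip force is fixed at half the most. Time passes only in rows, so rows that do not move let the fingers close. It gives the time, the measured TCP pose, the force, the opening and the grip force at its end, in the units of the state.
- get_state(): the state, without advancing time (a new reading comes with each control period).
- optics.snapshot(name): name is "scene" or "top" or "wrist"; returns (picture, depth): 420x560x3 uint8, blue, green, red; 420x560 float32, m along the optical axis (not along the pixel's ray), 0 where there is no reading.
- optics.camera_params(name): a dict with "intrinsics" (3x3 intrinsics, pixels), "dist" ([k1, k2, p1, p2, k3] as OpenCV has them; the pictures are not rectified), "rvec" (rotation vector, rad) and "tvec" (3), from world to camera coordinates, as OpenCV has them. Camera axes: x right, y down, z forward; pixel columns grow to the right and rows downward; lengths in m; the calibration is good to about 2 mm. A picture is of the moment at which its call begins: read the wrist's pose just before it. camera_params takes no time and is no camera call; for the wrist camera it gives the pose at the moment of the call.
- job.finish_job(): hands the job in; it is judged then, once.
Trained networks look in the newest picture that a camera, given by its name, has taken for a name from the list of things; names that differ only in an ending like _2 or _b are one class to them, and where a whole thing is asked for, a point or a joint stands for the part that bears it (a point fixed in the world has none). Each returns a list of dicts, best first, with "score" (0 to 1); they miss things now and then, are a little off and sometimes report something else, mostly with a low value. They report only what shows in the picture. A call takes as long as a camera call.
- optics.search_frame(query, camera): "extent" ([left, top, width, height] in pixels, round what is visible of it).
The state is a dict: "time_s": time; "joint_positions": joint angles; "qvel": joint speeds; "effort": joint torques, N m; "tool_pos": TCP position; "ee_rot": TCP orientation; "force": force on the tool from outside, world axes, zero at the start; "ft_torque": the same for the moment, N m; "gripper_width": finger opening in m; "grip_force": force on a finger pad.
Only numpy, scipy, OpenCV 4.12 (cv2) and the standard library are available. Lean on these libraries where they do the work, as an engineer would, in place of code of your own. Each camera call takes 0.05 s, during which the arm holds its last target. There are 200 camera calls.

## Working session

There is one attempt and no reset: what is moved stays moved. The work goes in short steps, Python scripts to look and compute and a tool call to move; the robot and the scene stay as the last step left them, time stands still between calls to the robot, and variables do not carry over. Pictures are saved under pics/ and viewed, at most 10 in all, crops included, and the job is handed in when it is done.

Besides the shell and the picture viewer there is one more tool, called after "Request:" in YAML: its name, and indented under it one key for each argument. play_rows: Moves the arm, as the interface text tells. Its arguments: {"type":"object","properties":{"rows":{"type":"array","items":{"type":"number"}}},"required":["rows"]}

```bash
ls; mkdir -p pics
python3 - <<'E'
from plant import get_state, optics, job, env
import cv2,numpy as np
print(get_state())
print(env.grasp_offset)
for c in ["scene","top"]:
    im,d=optics.snapshot(c); cv2.imwrite(f"pics/{c}0.png",im); np.save(f"{c}0.npy",d)
    print(c,optics.camera_params(c))
    for q in ["vise","brass_bar","paste_tin","loupe","brass_hammer","handle_grip","jaw_face","vise_jaw","work_stop","seat"]:
        try: print(q,[(round(r['score'],2),np.round(r['extent'])) for r in optics.search_frame(q,c)[:2]])
        except Exception as e: print(q,e)
a=cv2.imread("pics/scene0.png");b=cv2.imread("pics/top0.png")
E
```

```text
pics
{'time_s': 0.0, 'joint_positions': array([ 1.60159259e+00,  3.85569027e-01,  6.62082486e-03, -5.39886418e-04,
       -1.19403361e+00, -2.58584049e-01]), 'qvel': array([-0.00013191, -0.00011372,  0.00148187, -0.00047432, -0.00211513,
       -0.00177687]), 'effort': array([ 9.37012082e-04, -3.90659058e+01,  1.87403780e+01,  4.21977371e+00,
        1.09325635e-02, -1.93255910e-04]), 'tool_pos': array([0.14098398, 0.60825416, 0.22144408]), 'ee_rot': array([ 9.93509151e-01, -1.13746689e-01, -9.07208286e-05,  1.11750236e-03]), 'force': array([-0.20043092,  0.41040208, -0.60659475]), 'ft_torque': array([0.01864281, 0.02922038, 0.04183759]), 'grip_force': 0.0, 'gripper_width': 0.08671849963066917}
-0.0187
scene {'intrinsics': array([[499.67140182,   0.        , 273.25313698],
       [  0.        , 499.67140182, 207.6750632 ],
       [  0.        ,   0.        ,   1.        ]]), 'dist': array([-0.18714543,  0.        ,  0.        ,  0.        ,  0.        ]), 'rvec': array([ 1.78962096, -1.0724572 ,  0.63654446]), 'tvec': array([-0.25069115,  0.29945167,  0.65309892])}
vise [(0.7, array(
[... 832 characters left out ...]
c': array([ 2.12534186, -2.12915748,  0.19919726]), 'tvec': array([-0.01556702,  0.53433138,  1.09368549])}
vise [(0.67, array([231., 180.,  51.,  67.]))]
brass_bar []
paste_tin [(0.57, array([335., 175.,  22.,  23.]))]
loupe [(0.72, array([234., 175.,  51.,  71.])), (0.61, array([342., 214.,  18.,  16.]))]
brass_hammer [(0.74, array([246., 198.,  19.,  16.])), (0.65, array([349., 232.,  54.,  46.]))]
handle_grip [(0.42, array([267., 234.,   7.,  14.]))]
jaw_face [(0.63, array([247., 195.,  22.,  17.]))]
vise_jaw [(0.69, array([246., 195.,  19.,  20.]))]
work_stop [(0.86, array([233., 175.,  48.,  70.]))]
seat [(0.81, array([235., 176.,  49.,  69.])), (0.28, array([196., 236.,  18.,   9.]))]
```

```bash
cat > h.py <<'E'
from plant import get_state, optics, job, env
import cv2,numpy as np
from scipy.spatial.transform import Rotation as R
def cam(c):
    p=optics.camera_params(c); return p['intrinsics'],p['dist'],cv2.Rodrigues(p['rvec'])[0],p['tvec']
def cloud(P,d):
    K,D,Rm,t=P; v,u=np.nonzero(d>0)
    n=cv2.undistortPoints(np.stack([u,v],1).astype(np.float64)[:,None],K,D)[:,0]
    z=d[v,u][:,None]; X=(np.hstack([n*z,z])-t)@Rm
    out=np.full(d.shape+(3,),np.nan); out[v,u]=X; return out
def ray(P,uv,z):
    "world point at height z on pixel ray"
    K,D,Rm,t=P; n=cv2.undistortPoints(np.array([[uv]],float),K,D)[0,0]
    r=Rm.T@np.array([n[0],n[1],1]); o=-Rm.T@t; return o+r*(z-o[2])/r[2]
def proj(P,X):
    K,D,Rm,t=P; return cv2.projectPoints(np.atleast_2d(np.array(X,float)),cv2.Rodrigues(Rm)[0],t,K,D)[0][:,0]
E
python3 - <<'E'
from h import *
a=cv2.imread("pics/scene0.png")[170:290,160:310];b=cv2.imread("pics/top0.png")[160:270,180:320]
a=cv2.resize(a,(400,320),interpolation=cv2.INTER_CUBIC);b=cv2.resize(b,(400,314),interpolation=cv2.INTER_CUBIC)
o=np.zeros((320,800,3),np.uint8);o[:,:400]=a;o[:314,400:]=b
cv2.imwrite("pics/v1.png",o)
P=cam("top");d=np.load("top0.npy");X=cloud(P,d);im=cv2.imread("pics/top0.png")
# world-height points
for lo,hi in [(0.085,0.1),(0.008,0.016)]:
    m=(X[...,2]>lo)&(X[...,2]<hi)
    n,l,s,c=cv2.connectedComponentsWithStats(m.astype(np.uint8))
    for i in range(1,n):
        if s[i,4]>25: 
            p=X[l==i];print(lo,s[i],p.mean(0).round(4),p.min(0).round(3),p.max(0).round(3))
E
```

```text
0.085 [253  91  93  13 264] [ 0.8241 -0.0485  0.0921] [ 0.801 -0.182  0.085] [0.829 0.06  0.1  ]
0.085 [501 113   6  18  54] [ 0.746  -0.5983  0.0932] [ 0.724 -0.601  0.085] [ 0.77  -0.595  0.1  ]
0.085 [ 367  116   95   93 4702] [ 0.641  -0.3587  0.0884] [ 0.519 -0.478  0.085] [ 0.766 -0.235  0.096]
0.085 [487 148   4  23  43] [ 0.6445 -0.5473  0.0942] [ 0.617 -0.549  0.086] [ 0.675 -0.545  0.1  ]
0.085 [243 178  22  34 452] [0.553  0.0547 0.0886] [0.512 0.029 0.085] [0.598 0.083 0.096]
0.008 [175 105  31   3  45] [0.8243 0.2426 0.0129] [0.822 0.199 0.008] [0.828 0.284 0.016]
0.008 [207 105  20   3  34] [0.8243 0.167  0.0121] [0.822 0.141 0.008] [0.827 0.194 0.016]
0.008 [234 105  27   3  40] [0.8245 0.0836 0.0122] [0.823 0.045 0.008] [0.827 0.118 0.015]
0.008 [262 104  80   4 150] [ 0.8248 -0.0697  0.0125] [ 0.82  -0.182  0.008] [0.829 0.039 0.016]
0.008 [266 113   6  29  87] [0.7648 0.0207 0.0111] [0.722 0.014 0.008] [0.803 0.028 0.015]
0.008 [248 117  10  32 105] [0.7493 0.0654 0.0115] [0.702 0.052 0.008] [0.792 0.078 0.016]
0.008 [282 121  16  16 144] [ 0.7592 -0.037   0.0109] [
[... 413 characters left out ...]
 0.016]
0.008 [344 217  12  10  83] [ 0.4969 -0.1964  0.0121] [ 0.484 -0.211  0.008] [ 0.509 -0.182  0.016]
0.008 [407 225  18  22  27] [ 0.4561 -0.3723  0.0118] [ 0.43  -0.392  0.008] [ 0.487 -0.351  0.016]
0.008 [196 235  21   6  81] [0.4536 0.1852 0.0113] [0.447 0.159 0.008] [0.461 0.212 0.015]
0.008 [359 241  15  15  37] [ 0.424  -0.2376  0.0138] [ 0.407 -0.256  0.008] [ 0.444 -0.22   0.016]
0.008 [378 256  16  17  42] [ 0.3835 -0.289   0.0143] [ 0.362 -0.308  0.01 ] [ 0.404 -0.268  0.016]
0.008 [395 269  10  10  30] [ 0.3581 -0.3222  0.0138] [ 0.347 -0.336  0.009] [ 0.37  -0.311  0.016]
0.008 [ 237  378   80   42 1074] [ 0.0548 -0.0024  0.0119] [-0.001 -0.1    0.008] [0.098 0.097 0.016]
```

View pics/v1.png

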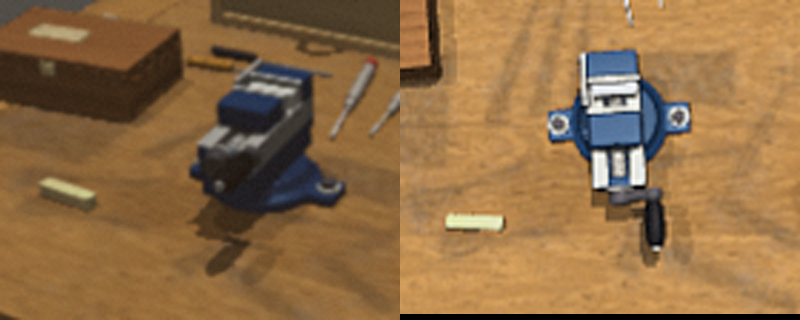

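```bash
cat >> h.py <<'E'
def Rdown(yaw,tilt=0):
    "tool x at heading yaw, z down; tilt (rad) about tool y"
    c,s=np.cos(yaw),np.sin(yaw)
    return R.from_matrix(np.array([[c,s,0],[s,-c,0],[0,0,-1.]]))*R.from_rotvec([0,tilt,0])
def plan(p,Rt,n=None,start=None):
    "n equal rows from the measured pose to p,Rt"
    s=get_state(); p0,R0=(s['tool_pos'],R.from_quat(s['ee_rot'])) if start is None else start
    w=(R0.inv()*Rt).as_rotvec(); dist=np.linalg.norm(np.array(p)-p0)
    n=n or int(np.ceil(max(dist/0.055,np.degrees(np.abs(w).max())/10.0,1)))
    M=sum((R0*R.from_rotvec(w*k/n)).as_matrix() for k in range(n))
    t=np.linalg.solve(M,np.array(p)-p0)
    print(n,'rows of',(t*1e3).round(1).tolist(),np.degrees(w/n).round(2).tolist())
E
python3 - <<'E'
from h import *
plan([.45,.16,.26],Rdown(-np.pi/2))
E
```

```text
10 rows of [58.2, 8.0, -3.7] [-0.0, 0.0, 7.69]
```

Request:
play_rows:
  rows: [58.2,8,-3.7,0,0,7.7,87,58.2,8,-3.7,0,0,7.7,87,58.2,8,-3.7,0,0,7.7,87,58.2,8,-3.7,0,0,7.7,87,58.2,8,-3.7,0,0,7.7,87]

```text
time_s: 1.72
tool_pos: [0.3751, 0.4369, 0.2411]
ee_rot: [0.9, -0.437, 0.0, -0.0]
force: [0.0, 0.0, 0.1]
gripper_width: 0.0869
grip_force: 0.0
```

Request:
play_rows:
  rows: [58.2,8,-3.7,0,0,7.7,87,58.2,8,-3.7,0,0,7.7,87,58.2,8,-3.7,0,0,7.7,87,58.2,8,-3.7,0,0,7.7,87,58.2,8,-3.7,0,0,7.7,87]

```text
time_s: 2.35
tool_pos: [0.4496, 0.1579, 0.2598]
ee_rot: [-0.705, 0.709, -0.0, 0.0]
force: [0.6, -0.2, -0.1]
gripper_width: 0.0872
grip_force: 0.0
```

Request:
play_rows:
  rows: [0,0,0,0,0,0,87,0,0,0,0,0,0,87]

```text
time_s: 2.6
tool_pos: [0.4496, 0.1599, 0.2598]
ee_rot: [-0.707, 0.707, -0.0, 0.001]
force: [0.2, -0.3, 0.8]
gripper_width: 0.0871
grip_force: 0.0
```

```bash
cat > look.py <<'E'
from h import *
import sys
n=sys.argv[1]
s=get_state();P=cam("wrist");im,d=optics.snapshot("wrist");cv2.imwrite(f"pics/w{n}.png",im)
np.savez(f"w{n}.npz",d=d,K=P[0],D=P[1],R=P[2],t=P[3],p=s['tool_pos'],q=s['ee_rot'])
print(s['time_s'],s['tool_pos'],R.from_quat(s['ee_rot']).as_matrix().round(3).tolist(),s['joint_positions'].round(3))
print('cam',-P[2].T@P[3])
X=cloud(P,d);np.save(f"X{n}.npy",X)
for q in sys.argv[2:]:
    print(q,[(round(r['score'],2),np.round(r['extent'])) for r in optics.search_frame(q,"wrist")[:2]])
E
python3 look.py 1 brass_bar vise vise_jaw work_stop jaw_face
```

```text
2.6 [0.44960673 0.1598784  0.2598361 ] [[-0.001, -1.0, 0.001], [-1.0, 0.001, 0.001], [-0.001, -0.001, -1.0]] [ 0.683  0.102 -0.277 -0.    -1.19  -0.684]
cam [0.44963872 0.09066013 0.42235695]
brass_bar [(0.81, array([272., 177.,  12.,  41.]))]
vise [(0.67, array([132.,  38., 174., 116.]))]
vise_jaw [(0.85, array([182.,  65.,  40.,  51.]))]
work_stop [(0.86, array([133.,  40., 175., 114.])), (0.27, array([182.,  65.,  37.,  51.]))]
jaw_face [(0.95, array([182.,  65.,  41.,  53.]))]
```

View pics/w1.png

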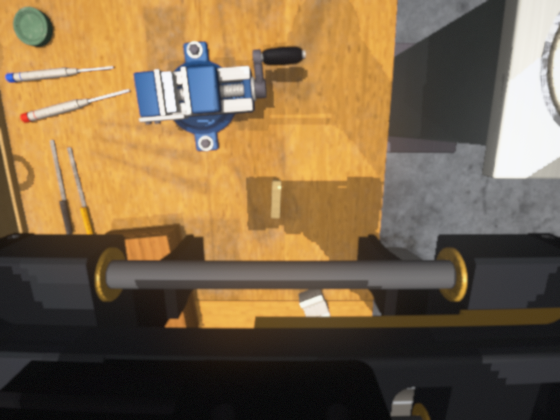

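```bash
cat > fit.py <<'E'
from h import *
def bar(n,zlo=.007,zhi=.018,guess=(.453,.185)):
    X=np.load(f"X{n}.npy"); m=(X[...,2]>zlo)&(X[...,2]<zhi)&(np.hypot(X[...,0]-guess[0],X[...,1]-guess[1])<.045)
    k,l,s,c=cv2.connectedComponentsWithStats(m.astype(np.uint8)); i=1+np.argmax(s[1:,4]); p=X[l==i]
    c,sz,a=cv2.minAreaRect((p[:,:2]*1e3).astype(np.float32)); 
    e=np.linalg.eigh(np.cov(p[:,:2].T))[1][:,1]
    print('bar',np.round(c,1),np.round(sz,1),round(a,1),'n',len(p),'mean',(p.mean(0)*1e3).round(1),'axis deg',np.degrees(np.arctan2(e[1],e[0])).round(1),'box',s[i])
E
python3 - <<'E'
from fit import *
bar(1)
X=np.load("X1.npy")
# vise height map by level
z=X[...,2]; roi=np.zeros(z.shape,bool); roi[30:160,120:320]=1
print(np.histogram(z[roi],bins=np.arange(0,.11,.004)))
b=roi&(z>.09-.004)&(z<.097)
k,l,s,c=cv2.connectedComponentsWithStats(b.astype(np.uint8))
for i in range(1,k):
    if s[i,4]>20: p=X[l==i]*1e3; print(s[i],p.mean(0).round(1),cv2.minAreaRect(p[:,:2].astype(np.float32)))
im=cv2.imread("pics/w1.png")[30:165,120:320]
cv2.imwrite("pics/c1.png",cv2.resize(im,(800,540),interpolation=cv2.INTER_CUBIC))
E
```

```text
bar [457. 187.] [52.1 11.9] 87.3 n 334 mean [457.  186.3  12.1] axis deg 87.5 box [271 180  10  38 334]
(array([12519,    64,   834,   421,   246,   349,    17,    10,    13,
          11,    13,    14,   118,    70,    39,   109,   561,  1217,
         249,   480,   912,   564,  2515,    81,     0,     0,     0]), array([0.   , 0.004, 0.008, 0.012, 0.016, 0.02 , 0.024, 0.028, 0.032,
       0.036, 0.04 , 0.044, 0.048, 0.052, 0.056, 0.06 , 0.064, 0.068,
       0.072, 0.076, 0.08 , 0.084, 0.088, 0.092, 0.096, 0.1  , 0.104,
       0.108]))
[ 180   65   40   49 1601] [532.3  52.8  89.7] ((532.3316650390625, 53.05824661254883), (35.63145065307617, 46.119659423828125), 4.015507221221924)
[ 134   70   52   52 1413] [584.2  59.8  89.1] ((576.6373291015625, 58.217708587646484), (49.318748474121094, 49.567161560058594), 4.056831359863281)
```

View pics/c1.png

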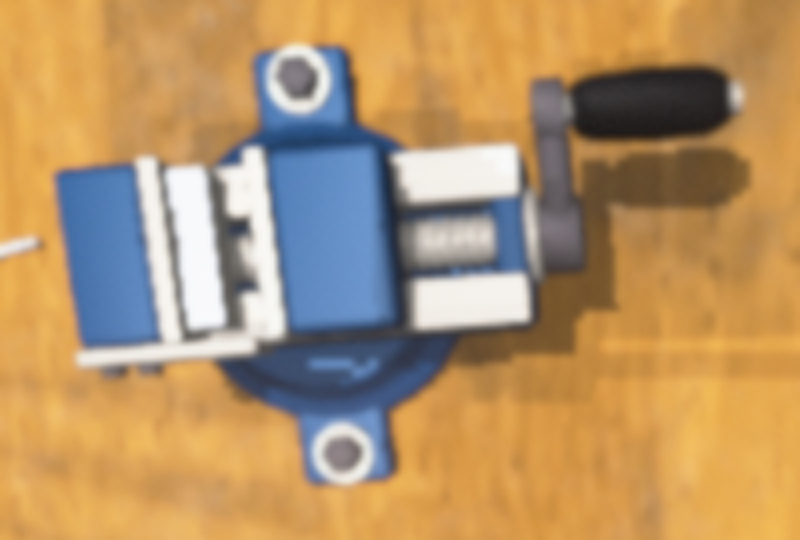

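Run:
```python
from h import *
Rt=Rdown(np.radians(-92.5))
plan([.457,.1866,.05],Rt,5)
```

```text
5 rows of [-5.2, -1.5, 41.8] [0.01, -0.0, 0.51]
```

Request:
play_rows:
  rows: [-5.2,-1.5,42,0,0,0.5,50,-5.2,-1.5,42,0,0,0.5,50,-5.2,-1.5,42,0,0,0.5,50,-5.2,-1.5,42,0,0,0.5,50,-5.2,-1.5,42,0,0,0.5,50]

```text
time_s: 3.52
tool_pos: [0.4576, 0.1865, 0.0483]
ee_rot: [-0.692, 0.722, -0.0, 0.0]
force: [0.5, -1.0, 0.4]
gripper_width: 0.0519
grip_force: 0.0
```

Request:
play_rows:
  rows: [0,0,0,0,0,0,50,0,0,0,0,0,0,50]

```text
time_s: 3.78
tool_pos: [0.4582, 0.1865, 0.0507]
ee_rot: [-0.692, 0.722, -0.0, 0.001]
force: [0.7, -0.7, 0.1]
gripper_width: 0.0502
grip_force: 0.0
```

```bash
python3 look.py 2 brass_bar
python3 - <<'E'
from fit import *
bar(2); plan([.457,.1866,.008],Rdown(np.radians(-92.5)),3)
E
```

```text
3.775 [0.45823094 0.18645262 0.05068669] [[-0.043, -0.999, 0.002], [-0.999, 0.043, 0.001], [-0.001, -0.002, -1.0]] [ 0.716  0.371 -0.527  0.001 -0.671 -0.76 ]
cam [0.45518991 0.11731868 0.21318662]
brass_bar [(0.61, array([274., 189.,  22.,  73.]))]
bar [456.6 185. ] [47.3 11.6] 87.3 n 1146 mean [456.7 183.8  12.1] axis deg 87.0 box [ 275  193   18   67 1146]
3 rows of [0.0, 0.5, 14.5] [-0.06, 0.05, -0.01]
```

View pics/w2.png

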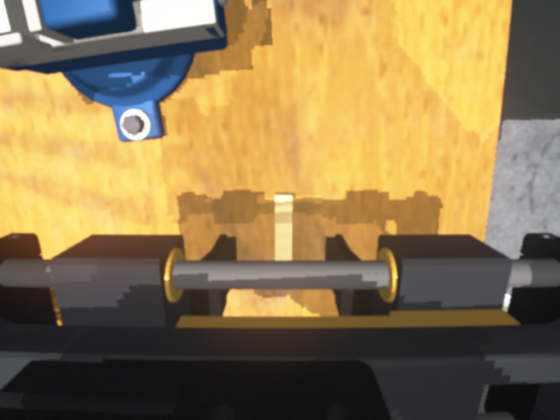

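Request:
play_rows:
  rows: [0,0.5,14.5,0,0,0,50,0,0.5,14.5,0,0,0,40,0,0.4,13.5,0,0,0,40,0,0,0,0,0,0,30,0,0,0,0,0,0,30]

```text
time_s: 4.5
tool_pos: [0.4565, 0.1861, 0.0077]
ee_rot: [-0.691, 0.723, -0.0, 0.001]
force: [-0.3, -0.2, -0.9]
gripper_width: 0.0318
grip_force: 0.0
```

Request:
play_rows:
  rows: [0,0,0,0,0,0,20,0,0,0,0,0,0,8,0,0,0,0,0,0,4,0,0,0,0,0,0,0,0,0,0,0,0,0,0]

```text
time_s: 5.12
tool_pos: [0.4561, 0.1858, 0.0073]
ee_rot: [-0.691, 0.723, -0.0, 0.0]
force: [-1.2, 0.5, 2.8]
gripper_width: 0.0111
grip_force: 30.0
```

Run:
```python
from h import *
s=get_state();p=s['tool_pos']+[0,0,.05]
plan([.54,.135,.15],Rdown(np.radians(-86)),4,(p,R.from_quat(s['ee_rot'])))
```

```text
4 rows of [12.7, -21.0, -23.2] [-0.01, 0.0, -1.64]
```

Request:
play_rows:
  rows: [0,0,-50,0,0,0,0,12.7,-21,-23.2,0,0,-1.6,0,12.7,-21,-23.2,0,0,-1.6,0,12.7,-21,-23.2,0,0,-1.6,0,12.7,-21,-23.2,0,0,-1.6,0]

```text
time_s: 5.75
tool_pos: [0.5399, 0.1341, 0.1501]
ee_rot: [0.731, -0.683, -0.0, 0.0]
force: [0.3, -0.5, -1.8]
gripper_width: 0.011
grip_force: 30.0
```

Request:
play_rows:
  rows: [0,0,0,0,0,0,0,0,0,0,0,0,0,0,0,0,0,0,0,0,0]

```text
time_s: 6.12
tool_pos: [0.5384, 0.1347, 0.1486]
ee_rot: [0.731, -0.683, -0.001, 0.001]
force: [-0.3, 0.2, -1.3]
gripper_width: 0.0112
grip_force: 30.0
```

```bash
python3 look.py 3 vise_jaw work_stop handle_grip
python3 - <<'E'
from h import *
X=np.load("X3.npy");z=X[...,2]
b=(z>.086)&(z<.096)&(X[...,0]>.49)&(X[...,0]<.64)&(X[...,1]<.1)&(X[...,1]>0)
k,l,s,c=cv2.connectedComponentsWithStats(b.astype(np.uint8))
for i in range(1,k):
    if s[i,4]>40: p=X[l==i]*1e3; print(s[i],p.mean(0).round(1),cv2.minAreaRect(p[:,:2].astype(np.float32)))
h=(X[...,0]<.475)&(X[...,0]>.40)&(z>.02)&(X[...,1]<.07)&(X[...,1]>-.06)&(z<.12)
k,l,s,c=cv2.connectedComponentsWithStats(h.astype(np.uint8))
for i in range(1,k):
    if s[i,4]>40: p=X[l==i]*1e3; print('h',s[i],p.mean(0).round(1),p.min(0).round(),p.max(0).round(),cv2.minAreaRect(p[:,:2].astype(np.float32)))
E
```

```text
6.125 [0.53839741 0.13471651 0.1486009 ] [[0.068, -0.998, -0.003], [-0.998, -0.068, -0.001], [0.001, 0.003, -1.0]] [ 0.537  0.334 -0.269 -0.001 -0.971 -0.469]
cam [0.54372579 0.06593449 0.31118515]
vise_jaw [(0.85, array([271.,  76.,  50.,  68.]))]
work_stop [(0.82, array([198.,  35., 256., 149.]))]
handle_grip [(0.58, array([386.,  53.,  62.,  30.])), (0.47, array([196.,  40., 254., 144.]))]
[ 198   75   71   75 3114] [584.9  59.9  89. ] ((577.0043334960938, 58.50593566894531), (48.83468246459961, 49.456871032714844), 3.847018241882324)
[ 272   75   52   69 3441] [532.9  53.2  89.7] ((532.448486328125, 53.406959533691406), (35.09439468383789, 45.775333404541016), 3.5281763076782227)
h [ 369   56   81   70 1976] [455.4  24.4  78.1] [425.   9.  62.] [475.  59.  84.] ((449.8379211425781, 34.21010208129883), (50.42332458496094, 49.81241226196289), 0.6595445275306702)
```

View pics/w3.png

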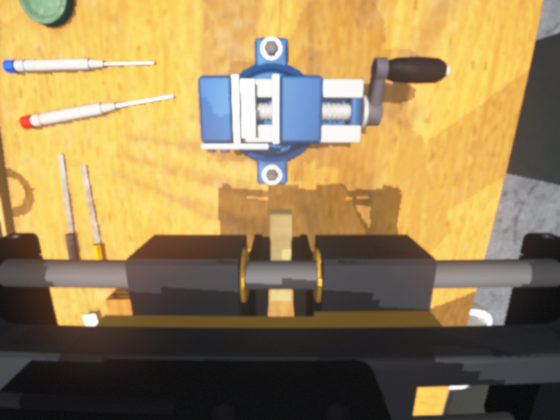

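Run:
```python
from h import *
plan([.5653,.0498,.115],Rdown(np.radians(-86.2)),4)
```

```text
4 rows of [21.7, -5.1, 8.6] [0.01, -0.01, 0.02]
```

Request:
play_rows:
  rows: [21.7,-5.1,5.5,0,0,0,0,21.7,-5.1,5.5,0,0,0,0,21.7,-5.1,5.5,0,0,0,0,21.7,-5.1,5.5,0,0,0,0,0,0,12,0,0,0,0]

```text
time_s: 6.95
tool_pos: [0.5664, 0.0487, 0.1157]
ee_rot: [0.73, -0.684, 0.0, -0.0]
force: [0.2, 0.4, -1.4]
gripper_width: 0.0112
grip_force: 30.0
```

Request:
play_rows:
  rows: [0,0,0,0,0,0,0,0,0,0,0,0,0,0,0,0,0,0,0,0,0]

```text
time_s: 7.32
tool_pos: [0.5662, 0.0502, 0.1163]
ee_rot: [0.731, -0.683, 0.0, -0.0]
force: [0.2, -0.6, 0.1]
gripper_width: 0.0112
grip_force: 30.0
```

```bash
python3 look.py 4
python3 - <<'E'
from h import *
s=get_state();print(s['force'],s['ft_torque'])
plan([.5653,.0498,.098],Rdown(np.radians(-86.2)),2)
im=cv2.imread("pics/w4.png")[80:360,130:480]
cv2.imwrite("pics/c4.png",cv2.resize(im,(750,600)))
E
```

```text
7.325 [0.56615083 0.05018015 0.11630008] [[0.068, -0.998, 0.001], [-0.998, -0.068, 0.0], [-0.0, -0.001, -1.0]] [ 0.373  0.388 -0.279  0.    -0.903 -0.305]
cam [ 0.57095382 -0.01882097  0.27882622]
[-0.09556521 -0.00740693 -0.52263889] [ 0.12125039 -0.02202695 -0.02037908]
2 rows of [0.1, 0.4, 9.1] [-0.02, 0.01, 0.05]
```

View pics/c4.png

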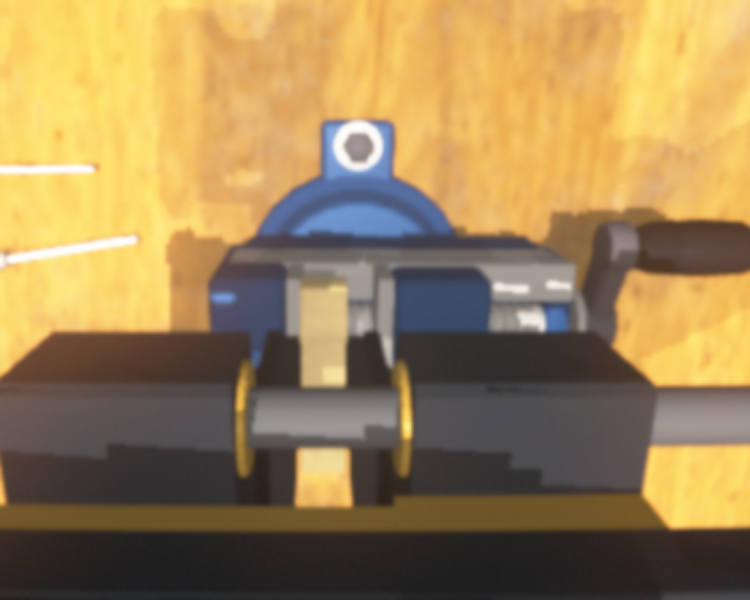

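Request:
play_rows:
  rows: [0,0.8,9,0,0,0,0,0,0,9,0,0,0,0,0,0,3,0,0,0,0,0,0,0,0,0,0,0]

```text
time_s: 7.88
tool_pos: [0.565, 0.0493, 0.0944]
ee_rot: [0.73, -0.683, -0.0, 0.0]
force: [-1.0, 0.7, -0.4]
gripper_width: 0.0112
grip_force: 30.0
```

Request:
play_rows:
  rows: [0,0,1.5,0,0,0,0,0,0,0,0,0,0,0,0,0,1,0,0,0,0,0,0,0,0,0,0,0]

```text
time_s: 8.38
tool_pos: [0.5652, 0.0494, 0.0924]
ee_rot: [0.73, -0.683, 0.0, -0.0]
force: [0.1, -0.2, -1.3]
gripper_width: 0.0115
grip_force: 30.0
```

Request:
play_rows:
  rows: [0,0,1,0,0,0,0,0,0,0,0,0,0,0,0,0,0.7,0,0,0,0,0,0,0,0,0,0,0]

```text
time_s: 8.88
tool_pos: [0.5651, 0.0494, 0.0906]
ee_rot: [0.73, -0.683, -0.0, 0.0]
force: [0.0, 0.9, -1.2]
gripper_width: 0.0114
grip_force: 30.0
```

Request:
play_rows:
  rows: [0,0,0.5,0,0,0,0,0,0,0,0,0,0,0]

```text
time_s: 9.12
tool_pos: [0.5652, 0.0495, 0.0904]
ee_rot: [0.73, -0.683, 0.0, -0.0]
force: [-0.3, -0.5, 0.1]
gripper_width: 0.0115
grip_force: 30.0
```

Request:
play_rows:
  rows: [0,0,0.4,0,0,0,0,0,-0.8,0,0,0,0,0,0,0,0,0,0,0,0]

```text
time_s: 9.5
tool_pos: [0.5657, 0.0494, 0.0903]
ee_rot: [0.731, -0.683, -0.0, 0.0]
force: [-3.4, 0.0, 5.0]
gripper_width: 0.0116
grip_force: 30.0
```

Request:
play_rows:
  rows: [0,-0.6,0,0,0,0,0,0,0,0,0,0,0,0]

```text
time_s: 9.75
tool_pos: [0.5662, 0.0494, 0.0903]
ee_rot: [0.731, -0.683, -0.0, 0.0]
force: [-2.5, -0.2, 5.5]
gripper_width: 0.0119
grip_force: 30.0
```

Request:
play_rows:
  rows: [0,-0.6,0,0,0,0,0,0,0,0,0,0,0,0]

```text
time_s: 10.0
tool_pos: [0.5666, 0.0494, 0.0903]
ee_rot: [0.73, -0.683, -0.0, 0.001]
force: [-3.7, 0.3, 5.7]
gripper_width: 0.0116
grip_force: 30.0
```

Request:
play_rows:
  rows: [0,-0.5,0,0,0,0,0,0,0,0,0,0,0,0]

```text
time_s: 10.25
tool_pos: [0.5667, 0.0494, 0.0903]
ee_rot: [0.73, -0.683, -0.001, 0.001]
force: [-4.3, 0.7, 6.7]
gripper_width: 0.0113
grip_force: 30.0
```

Request:
play_rows:
  rows: [0,-0.4,0,0,0,0,0,0,0,0,0,0,0,0]

```text
time_s: 10.5
tool_pos: [0.5667, 0.0494, 0.0903]
ee_rot: [0.73, -0.683, -0.001, 0.001]
force: [-5.4, 1.2, 8.0]
gripper_width: 0.0118
grip_force: 30.0
```

Request:
play_rows:
  rows: [-1.5,0.4,-0.3,0,0,0,0,0,0,0,0,0,0,0]

```text
time_s: 10.75
tool_pos: [0.5666, 0.0502, 0.0903]
ee_rot: [0.73, -0.683, -0.0, 0.001]
force: [-4.1, -2.2, 6.7]
gripper_width: 0.011
grip_force: 30.0
```

Request:
play_rows:
  rows: [-1,0,0,0,0,0,0,0,0,0,0,0,0,0]

```text
time_s: 11.0
tool_pos: [0.5665, 0.0505, 0.0903]
ee_rot: [0.73, -0.683, -0.0, 0.002]
force: [-2.4, -5.3, 6.4]
gripper_width: 0.0111
grip_force: 30.0
```

Request:
play_rows:
  rows: [-0.7,0,0,0,0,0,0,0,0,0,0,0,0,0]

```text
time_s: 11.25
tool_pos: [0.5666, 0.0506, 0.0903]
ee_rot: [0.73, -0.683, 0.0, 0.002]
force: [-2.8, -7.1, 6.4]
gripper_width: 0.0114
grip_force: 30.0
```

Request:
play_rows:
  rows: [0.8,0,-0.3,0,0,0,0,0,0,0,0,0,0,18,0,0,0,0,0,0,24,0,0,0,0,0,0,24]

```text
time_s: 11.75
tool_pos: [0.5679, 0.0525, 0.0902]
ee_rot: [0.731, -0.683, 0.0, -0.0]
force: [0.3, -0.3, 0.3]
gripper_width: 0.0233
grip_force: 0.0
```

Request:
play_rows:
  rows: [0,0,-5,0,0,0,26,0,0,-20,0,0,0,30,-30,0,-25,0,0,0,30,-30,0,0,0,0,0,30,0,0,0,0,0,0,30]

```text
time_s: 12.38
tool_pos: [0.5637, 0.1137, 0.1411]
ee_rot: [0.731, -0.682, 0.0, -0.001]
force: [0.7, -1.5, 0.6]
gripper_width: 0.03
grip_force: 0.0
```

```bash
python3 look.py 5 brass_bar handle_grip
python3 - <<'E'
from h import *
X=np.load("X5.npy");z=X[...,2]
O=np.array([.5527,.0551]);c,s_=np.cos(np.radians(3.8)),np.sin(np.radians(3.8))
V=np.stack([(X[...,0]-O[0])*c+(X[...,1]-O[1])*s_,-(X[...,0]-O[0])*s_+(X[...,1]-O[1])*c,z],-1)*1e3
np.save("V5.npy",V)
for lo,hi in [(92.3,98)]:
    b=(V[...,2]>lo)&(V[...,2]<hi)&(abs(V[...,0])<50)&(abs(V[...,1])<45)
    k,l,s,c_=cv2.connectedComponentsWithStats(b.astype(np.uint8))
    for i in range(1,k):
        if s[i,4]>40: p=V[l==i]; print(s[i],p.mean(0).round(1),cv2.minAreaRect(p[:,:2].astype(np.float32)))
b=(V[...,0]<-88)&(V[...,0]>-140)&(V[...,2]>20)&(V[...,2]<110)&(abs(V[...,1])<50)
k,l,s,c_=cv2.connectedComponentsWithStats(b.astype(np.uint8))
for i in range(1,k):
    if s[i,4]>60: p=V[l==i]; print('h',s[i],p.mean(0).round(1),np.percentile(p,[2,98],axis=0).round(1),cv2.minAreaRect(p[:,:2].astype(np.float32)))
im=cv2.imread("pics/w5.png")[20:240,150:500]
cv2.imwrite("pics/c5.png",cv2.resize(im,(795,500)))
E
```

```text
12.375 [0.56372475 0.11365431 0.14105181] [[0.07, -0.998, 0.001], [-0.998, -0.07, 0.001], [-0.001, -0.002, -1.0]] [ 0.48   0.371 -0.233 -0.    -0.965 -0.411]
cam [0.56854281 0.04456963 0.30355717]
brass_bar [(0.76, array([275.,  97.,  21.,  83.]))]
handle_grip [(0.79, array([423.,  87.,  62.,  28.]))]
[ 274   98   19   82 1415] [13.7 -4.5 95.4] ((13.585853576660156, -2.8692760467529297), (53.50100326538086, 11.979400634765625), 89.17913818359375)
h [ 424   89   62   27 1338] [-106.2  -29.3   79.9] [[-127.6  -37.8   74.4]
 [ -88.6  -21.3   82.9]] ((-109.33171081542969, -29.918136596679688), (42.676692962646484, 18.1301212310791), 0.5848636031150818)
```

View pics/c5.png

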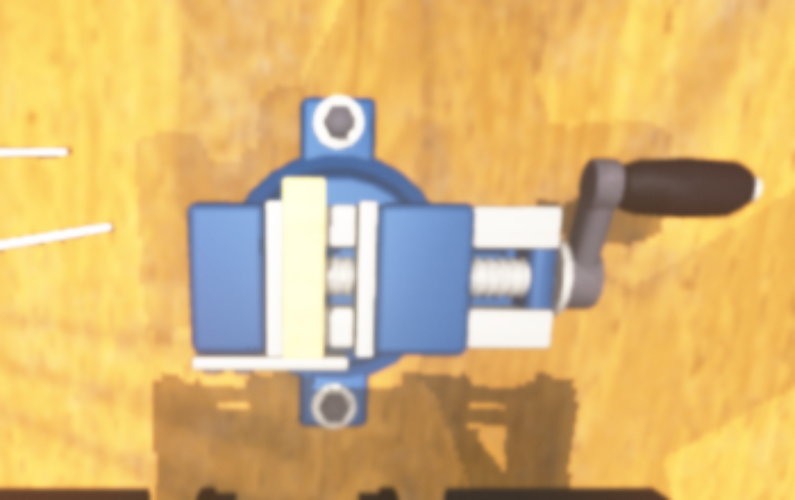

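Run:
```python
from h import *
plan([.4449,.0180,.13],Rdown(np.radians(3.8)))
```

```text
9 rows of [-1.8, 18.5, 1.1] [0.0, 0.0, -10.0]
```

Request:
play_rows:
  rows: [-1.8,18.5,1.1,0,0,-10,36,-1.8,18.5,1.1,0,0,-10,36,-1.8,18.5,1.1,0,0,-10,36,-1.8,18.5,1.1,0,0,-10,36,-1.8,18.5,1.1,0,0,-10,36]

```text
time_s: 13.15
tool_pos: [0.4772, 0.0825, 0.1347]
ee_rot: [0.951, -0.308, -0.0, 0.0]
force: [-0.0, 0.7, -0.1]
gripper_width: 0.036
grip_force: 0.0
```

Request:
play_rows:
  rows: [-1.8,18.5,1.1,0,0,-10,36,-1.8,18.5,1.1,0,0,-10,36,-1.8,18.5,1.1,0,0,-10,36,-1.8,18.5,1.1,0,0,-10,36,0,0,0,0,0,0,36]

```text
time_s: 13.78
tool_pos: [0.4445, 0.0169, 0.1303]
ee_rot: [0.999, 0.032, -0.0, 0.0]
force: [-0.5, -0.4, -0.1]
gripper_width: 0.036
grip_force: 0.0
```

```bash
python3 look.py 6 handle_grip vise_jaw brass_bar
python3 - <<'E'
from h import *
s=get_state();print(s['force'])
plan([.4449,.0180,.062],Rdown(np.radians(3.8)))
E
```

```text
13.775 [0.44449038 0.0169169  0.13030046] [[0.998, 0.063, -0.001], [0.063, -0.998, -0.0], [-0.001, 0.0, -1.0]] [ 0.406  0.178 -0.548 -0.    -0.846  1.229]
cam [0.51387109 0.02140884 0.29280339]
handle_grip [(0.63, array([264., 186.,  29.,  60.]))]
vise_jaw [(0.62, array([195.,  62.,  73.,  63.]))]
brass_bar [(0.96, array([192.,  16.,  90.,  34.])), (0.67, array([168.,   0., 157., 250.]))]
[-0.02354069  0.21448993 -0.59955637]
2 rows of [-0.3, 0.3, 34.3] [-0.0, -0.01, -0.02]
```

View pics/w6.png

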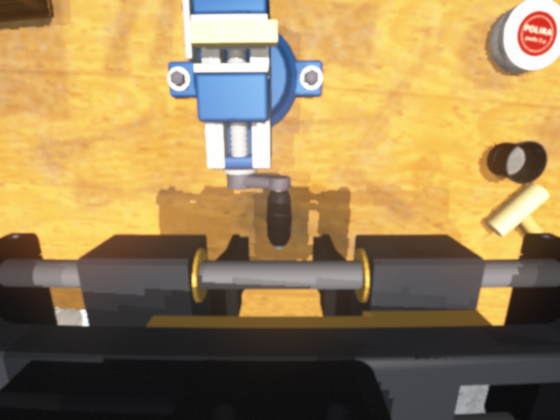

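Request:
play_rows:
  rows: [-0.3,0,34,0,0,0,36,-0.3,0,34,0,0,0,36,0,0,0,0,0,0,36,0,0,0,0,0,0,24,0,0,0,0,0,0,20]

```text
time_s: 14.6
tool_pos: [0.4457, 0.0189, 0.0638]
ee_rot: [0.999, 0.034, 0.001, -0.0]
force: [0.2, -0.0, 1.0]
gripper_width: 0.0241
grip_force: 0.0
```

Request:
play_rows:
  rows: [0,0,0,0,0,0,15,0,0,0,0,0,0,10,0,0,0,0,0,0,0,0,0,0,0,0,0,0]

```text
time_s: 15.1
tool_pos: [0.4453, 0.0184, 0.0631]
ee_rot: [0.999, 0.034, 0.001, 0.0]
force: [1.1, -3.5, 4.8]
gripper_width: 0.0169
grip_force: 30.0
```

Run:
```python
import numpy as np
def f(a,st,n):
    for i in range(n):
        p,q=np.radians(a),np.radians(a+st); print(a,'->',a+st,round(32*(np.sin(q)-np.sin(p)),1),round(32*(np.cos(p)-np.cos(q)),1)); a+=st
f(66,20,6); print(); f(186,30,10);print();f(486,10,8)
```

```text
66 -> 86 2.7 10.8
86 -> 106 -1.2 11.1
106 -> 126 -4.9 10.0
126 -> 146 -8.0 7.7
146 -> 166 -10.2 4.5
166 -> 186 -11.1 0.8

186 -> 216 -15.5 -5.9
216 -> 246 -10.4 -12.9
246 -> 276 -2.6 -16.4
276 -> 306 5.9 -15.5
306 -> 336 12.9 -10.4
336 -> 366 16.4 -2.6
366 -> 396 15.5 5.9
396 -> 426 10.4 12.9
426 -> 456 2.6 16.4
456 -> 486 -5.9 15.5

486 -> 496 -3.7 4.2
496 -> 506 -4.3 3.5
506 -> 516 -4.9 2.7
516 -> 526 -5.3 1.8
526 -> 536 -5.5 0.9
536 -> 546 -5.6 -0.1
546 -> 556 -5.5 -1.1
556 -> 566 -5.2 -2.0
```

Request:
play_rows:
  rows: [0,2.7,10.8,0,0,0,0,0,-1.2,11.1,0,0,0,0,0,-4.9,10,0,0,0,0]

```text
time_s: 15.48
tool_pos: [0.4451, 0.0222, 0.0306]
ee_rot: [0.999, 0.033, 0.001, -0.0]
force: [-1.0, 2.7, 10.0]
gripper_width: 0.0172
grip_force: 30.0
```

Request:
play_rows:
  rows: [0,-8,7.7,0,0,0,0,0,-10.2,4.5,0,0,0,0,0,-11.1,0.8,0,0,0,0,0,0,0,0,0,0,0]

```text
time_s: 15.98
tool_pos: [0.4432, 0.0522, 0.0185]
ee_rot: [0.999, 0.034, 0.001, -0.0]
force: [-2.5, 0.5, 11.7]
gripper_width: 0.0173
grip_force: 30.0
```

Request:
play_rows:
  rows: [0,-15.5,-6.9,0,0,0,0,0,-10.4,-12.9,0,0,0,0,0,-2.6,-16.4,0,0,0,0,0,0,0,0,0,0,0]

```text
time_s: 16.48
tool_pos: [0.4413, 0.0795, 0.0543]
ee_rot: [0.999, 0.034, 0.001, 0.0]
force: [3.6, -4.7, 3.1]
gripper_width: 0.0177
grip_force: 30.0
```

Request:
play_rows:
  rows: [0,5.9,-15.5,0,0,0,0,0,12.9,-10.4,0,0,0,0,0,16.4,-2.6,0,0,0,0,0,0,0,0,0,0,0]

```text
time_s: 16.98
tool_pos: [0.4436, 0.0444, 0.0824]
ee_rot: [0.999, 0.033, 0.001, -0.0]
force: [2.7, -1.6, 1.1]
gripper_width: 0.0175
grip_force: 30.0
```

Request:
play_rows:
  rows: [0,15.5,5.9,0,0,0,0,0,10.4,12.9,0,0,0,0,0,2.6,16.4,0,0,0,0,0,0,0,0,0,0,0]

```text
time_s: 17.48
tool_pos: [0.4454, 0.0161, 0.0461]
ee_rot: [0.999, 0.034, 0.0, 0.0]
force: [5.4, -2.3, -5.6]
gripper_width: 0.0172
grip_force: 30.0
```

```bash
python3 look.py 7 brass_bar
python3 - <<'E'
from h import *
X=np.load("X7.npy");z=X[...,2]
O=np.array([.5527,.0551]);c,s_=np.cos(np.radians(3.8)),np.sin(np.radians(3.8))
V=np.stack([(X[...,0]-O[0])*c+(X[...,1]-O[1])*s_,-(X[...,0]-O[0])*s_+(X[...,1]-O[1])*c,z],-1)*1e3
for lo,hi in [(92.3,98),(86.5,92)]:
    b=(V[...,2]>lo)&(V[...,2]<hi)&(abs(V[...,0])<60)&(abs(V[...,1])<45)
    k,l,s,c_=cv2.connectedComponentsWithStats(b.astype(np.uint8))
    for i in range(1,k):
        if s[i,4]>40: p=V[l==i]; print(s[i],p.mean(0).round(1),cv2.minAreaRect(p[:,:2].astype(np.float32)))
s=get_state();print(s['force'],s['tool_pos'])
E
```

```text
17.475 [0.44538402 0.01607235 0.04614233] [[0.998, 0.067, 0.001], [0.067, -0.998, 0.0], [0.001, 0.0, -1.0]] [ 0.403  0.313 -0.647  0.    -0.61   1.235]
cam [0.51450412 0.02077297 0.20873507]
brass_bar []
[  113     0   146    98 12096] [-12.5  -0.7  89.6] ((-12.89828109741211, 1.4621391296386719), (32.82063674926758, 49.774410247802734), 0.0702667161822319)
[ 4.89735492 -3.2718945  -6.52807467] [0.44536224 0.01604251 0.04649579]
```

Request:
play_rows:
  rows: [0,-1.1,5.5,0,0,0,0,0,-2,5.2,0,0,0,0,0,-2.9,4.8,0,0,0,0,0,-3.7,4.2,0,0,0,0]

```text
time_s: 18.08
tool_pos: [0.4448, 0.0256, 0.0275]
ee_rot: [0.999, 0.034, 0.0, 0.0]
force: [4.5, -3.3, 2.5]
gripper_width: 0.0175
grip_force: 30.0
```

```bash
cat > t.py <<'E'
from h import *
s=get_state();p=s['tool_pos'];F=s['force']
O=np.array([.5527,.0551]);a=np.radians(3.8);u=np.array([np.cos(a),np.sin(a)]);v=np.array([-u[1],u[0]])
y=(p[:2]-O)@v*1e3; z=p[2]*1e3+10.2-60
ph=np.degrees(np.arctan2(-y,z))%360; fy=F[:2]@v
q=np.radians(ph); d=np.array([-np.cos(q),-np.sin(q)]); 
print('t',s['time_s'],'phi',ph.round(1)+360,'r',np.hypot(y,z).round(1),'Ft',(-(fy*d[0]+F[2]*d[1])).round(2),'F',F.round(1),'fy',fy.round(2))
E
python3 t.py
```

```text
t 18.075 phi 495.0 r 31.5 Ft 4.34 F [ 4.5 -3.3  2.5] fy -3.62
```

Request:
play_rows:
  rows: [0,-4.3,3.5,0,0,0,0,0,-4.9,2.7,0,0,0,0]

```text
time_s: 18.32
tool_pos: [0.4442, 0.0349, 0.0213]
ee_rot: [0.999, 0.034, 0.0, 0.0]
force: [3.6, -3.7, 2.5]
gripper_width: 0.0173
grip_force: 30.0
```

```bash
python3 t.py
```

```text
t 18.325 phi 515.5 r 31.3 Ft 4.6 F [ 3.6 -3.7  2.5] fy -3.93
```

Request:
play_rows:
  rows: [0,-2.6,1,0,0,0,0,0,-2.7,0.8,0,0,0,0]

```text
time_s: 18.58
tool_pos: [0.4438, 0.0402, 0.0196]
ee_rot: [0.999, 0.034, 0.001, 0.0]
force: [4.6, -3.1, 1.5]
gripper_width: 0.0174
grip_force: 30.0
```

```bash
python3 t.py
```

```text
t 18.575 phi 525.9 r 31.2 Ft 3.7 F [ 4.6 -3.1  1.5] fy -3.44
```

Request:
play_rows:
  rows: [0,-2.8,0.6,0,0,0,0,0,-2.8,0.3,0,0,0,0]

```text
time_s: 18.82
tool_pos: [0.4435, 0.0458, 0.0187]
ee_rot: [0.999, 0.034, 0.001, 0.0]
force: [3.7, -4.4, 0.5]
gripper_width: 0.0171
grip_force: 30.0
```

```bash
python3 t.py
```

```text
t 18.825 phi 536.2 r 31.2 Ft 4.64 F [ 3.7 -4.4  0.5] fy -4.61
```

Request:
play_rows:
  rows: [0,-1.7,0.1,0,0,0,0,0,-1.7,0,0,0,0,0]

```text
time_s: 19.08
tool_pos: [0.4432, 0.0491, 0.0186]
ee_rot: [0.999, 0.034, 0.001, 0.0]
force: [4.7, -5.6, 1.8]
gripper_width: 0.0177
grip_force: 30.0
```

```bash
python3 t.py
```

```text
t 19.075 phi 542.3 r 31.2 Ft 5.81 F [ 4.7 -5.6  1.8] fy -5.89
```

Request:
play_rows:
  rows: [0,-1.7,-0.1,0,0,0,0,0,-1.7,-0.2,0,0,0,0]

```text
time_s: 19.32
tool_pos: [0.443, 0.0524, 0.019]
ee_rot: [0.999, 0.034, 0.001, 0.0]
force: [5.0, -5.1, 1.6]
gripper_width: 0.0175
grip_force: 30.0
```

```bash
python3 t.py
```

```text
t 19.325 phi 548.4 r 31.2 Ft 5.15 F [ 5.  -5.1  1.6] fy -5.45
```

```bash
cat > t2.py <<'E'
from h import *
O=np.array([.5527,.0551]);a=np.radians(3.8);u=np.array([np.cos(a),np.sin(a)]);v=np.array([-u[1],u[0]])
L=[]
for i in range(6):
    s=get_state();p=s['tool_pos'];F=s['force']
    y=(p[:2]-O)@v*1e3; z=p[2]*1e3+10.2-60; ph=np.arctan2(-y,z); fy=F[:2]@v
    L.append([np.degrees(ph)%360+360,fy*np.cos(ph)+F[2]*np.sin(ph),F[0],fy,F[2]]); optics.snapshot("top")
L=np.array(L);print(s['time_s'],'phi',L[:,0].mean().round(1),'Ft',L[:,1].round(2),'mean',L[:,1].mean().round(2),L[:,2:].mean(0).round(1))
E
python3 t2.py
```

```text
19.575 phi 548.6 Ft [5.15 4.22 4.22 4.68 3.71 4.43] mean 4.4 [ 4.5 -4.7  1.7]
```

Request:
play_rows:
  rows: [0,-0.9,-0.2,0,0,0,0,0,-0.9,-0.2,0,0,0,0]

```text
time_s: 19.88
tool_pos: [0.4429, 0.0541, 0.0193]
ee_rot: [0.999, 0.034, 0.001, 0.0]
force: [6.2, -5.5, 0.5]
gripper_width: 0.0174
grip_force: 30.0
```

```bash
python3 t2.py
```

```text
20.125 phi 551.7 Ft [5.71 5.16 4.58 5.33 4.57 5.02] mean 5.06 [ 5.3 -5.4  1. ]
```

Request:
play_rows:
  rows: [0,-0.9,-0.2,0,0,0,0,0,-0.9,-0.2,0,0,0,0]

```text
time_s: 20.42
tool_pos: [0.4427, 0.0558, 0.0197]
ee_rot: [0.999, 0.034, 0.0, 0.0]
force: [5.3, -6.3, 0.6]
gripper_width: 0.0171
grip_force: 30.0
```

```bash
python3 t2.py
```

```text
20.675 phi 554.9 Ft [6.25 5.2  5.5  5.23 5.6  6.11] mean 5.65 [ 5.6 -6.   0.7]
```

Request:
play_rows:
  rows: [0,-0.9,-0.3,0,0,0,0,0,-0.9,-0.3,0,0,0,0]

```text
time_s: 20.98
tool_pos: [0.4427, 0.0575, 0.0202]
ee_rot: [0.999, 0.034, 0.0, 0.0]
force: [6.3, -7.3, -0.5]
gripper_width: 0.0177
grip_force: 30.0
```

```bash
python3 t2.py
```

```text
21.225 phi 558.3 Ft [7.53 6.28 5.71 5.58 6.21 5.95] mean 6.21 [ 5.8 -6.6  0.1]
```

Request:
play_rows:
  rows: [0,-0.9,-0.3,0,0,0,0,0,-0.9,-0.3,0,0,0,0]

```text
time_s: 21.52
tool_pos: [0.4425, 0.0592, 0.0208]
ee_rot: [0.999, 0.034, 0.0, 0.0]
force: [6.4, -7.1, -1.0]
gripper_width: 0.0172
grip_force: 30.0
```

```bash
python3 t2.py
```

```text
21.775 phi 561.6 Ft [7.34 6.33 6.28 5.59 6.26 6.37] mean 6.36 [ 6.  -6.8 -0.1]
```

Request:
play_rows:
  rows: [0,-0.5,-0.2,0,0,0,0,0,-0.6,-0.3,0,0,0,0]

```text
time_s: 22.08
tool_pos: [0.4424, 0.0603, 0.0213]
ee_rot: [0.999, 0.034, 0.0, 0.0]
force: [6.4, -6.2, -1.1]
gripper_width: 0.0176
grip_force: 30.0
```

```bash
sed -i 's/range(6)/range(10)/' t2.py; python3 t2.py
```

```text
22.525 phi 563.7 Ft [6.45 6.05 6.53 6.93 6.25 6.47 7.15 6.44 6.35 7.65] mean 6.63 [ 6.4 -7.  -0.5]
```

Request:
play_rows:
  rows: [0,-0.5,-0.2,0,0,0,0,0,-0.6,-0.3,0,0,0,0]

```text
time_s: 22.82
tool_pos: [0.4424, 0.0614, 0.0217]
ee_rot: [0.999, 0.034, 0.0, 0.0]
force: [7.0, -8.2, -1.4]
gripper_width: 0.0177
grip_force: 30.0
```

```bash
python3 t2.py
```

```text
23.275 phi 565.8 Ft [8.43 7.09 5.98 6.45 6.87 7.09 7.16 6.94 6.82 7.73] mean 7.05 [ 6.7 -7.3 -1.1]
```

Request:
play_rows:
  rows: [0,-0.5,-0.2,0,0,0,0,0,-0.6,-0.3,0,0,0,0]

```text
time_s: 23.58
tool_pos: [0.4423, 0.0624, 0.0222]
ee_rot: [0.999, 0.034, 0.0, 0.0]
force: [7.4, -7.8, -1.6]
gripper_width: 0.0172
grip_force: 30.0
```

```bash
python3 t2.py
```

```text
24.025 phi 567.9 Ft [8.07 8.44 7.43 7.64 6.78 6.89 6.81 6.82 6.66 7.58] mean 7.31 [ 6.8 -7.7 -1.1]
```

Request:
play_rows:
  rows: [0,0,0,0,0,0,25,0,0,0,0,0,0,34,0,0,0,0,0,0,34,0,0,0,0,0,0,34]

```text
time_s: 24.58
tool_pos: [0.4411, 0.0629, 0.022]
ee_rot: [0.999, 0.034, -0.0, 0.0]
force: [0.4, 0.9, -0.1]
gripper_width: 0.0334
grip_force: 0.0
```

```bash
python3 t2.py; python3 look.py 8 handle_grip brass_bar
python3 - <<'E'
from h import *
X=np.load("X8.npy");z=X[...,2]
O=np.array([.5527,.0551]);c,s_=np.cos(np.radians(3.8)),np.sin(np.radians(3.8))
V=np.stack([(X[...,0]-O[0])*c+(X[...,1]-O[1])*s_,-(X[...,0]-O[0])*s_+(X[...,1]-O[1])*c,z],-1)*1e3
for lo,hi in [(92.3,98),(86.5,92)]:
    b=(V[...,2]>lo)&(V[...,2]<hi)&(abs(V[...,0])<60)&(abs(V[...,1])<45)
    k,l,s,c_=cv2.connectedComponentsWithStats(b.astype(np.uint8))
    for i in range(1,k):
        if s[i,4]>40: p=V[l==i]; print(s[i],p.mean(0).round(1),cv2.minAreaRect(p[:,:2].astype(np.float32)))
E
```

```text
25.025 phi 568.7 Ft [-0.73  0.29 -0.29 -0.72  0.34  0.45  0.76 -0.36 -0.02  0.56] mean 0.03 [-0.1  0.1 -0.2]
25.075 [0.44152618 0.06286366 0.02215789] [[0.998, 0.067, -0.0], [0.067, -0.998, -0.0], [-0.0, 0.0, -1.0]] [ 0.508  0.358 -0.669 -0.    -0.544  1.13 ]
cam [0.51076189 0.06757744 0.1847087 ]
handle_grip [(0.88, array([267., 215.,  34.,  77.]))]
brass_bar []
[  254     0   162    80 12238] [-16.6   0.1  89.7] ((-16.467639923095703, -0.42053985595703125), (21.405460357666016, 46.35563278198242), 0.7066807150840759)
```

Request:
play_rows:
  rows: [0,0,-30,0,0,0,40,0,0,-45,0,0,0,40,0,0,-45,0,0,0,40,0,0,-20,0,0,0,40,0,0,0,0,0,0,40]

```text
time_s: 25.85
tool_pos: [0.4423, 0.0633, 0.1636]
ee_rot: [0.999, 0.034, 0.002, -0.001]
force: [-0.6, 0.3, -0.8]
gripper_width: 0.0399
grip_force: 0.0
```

```bash
python3 look.py 9 brass_bar
python3 - <<'E'
from h import *
X=np.load("X9.npy");z=X[...,2]
O=np.array([.5527,.0551]);c,s_=np.cos(np.radians(3.8)),np.sin(np.radians(3.8))
V=np.stack([(X[...,0]-O[0])*c+(X[...,1]-O[1])*s_,-(X[...,0]-O[0])*s_+(X[...,1]-O[1])*c,z],-1)*1e3
for lo,hi in [(92.8,98),(86.5,92)]:
    b=(V[...,2]>lo)&(V[...,2]<hi)&(abs(V[...,0])<60)&(abs(V[...,1])<45)
    k,l,s,c_=cv2.connectedComponentsWithStats(b.astype(np.uint8))
    for i in range(1,k):
        if s[i,4]>40: p=V[l==i]; print(s[i],p.mean(0).round(1),cv2.minAreaRect(p[:,:2].astype(np.float32)))
im=cv2.imread("pics/w9.png")[0:200,130:380]
cv2.imwrite("pics/c9.png",cv2.resize(im,(750,600)))
E
```

```text
25.85 [0.44234546 0.06332266 0.16364808] [[0.998, 0.067, 0.004], [0.067, -0.998, 0.002], [0.004, -0.002, -1.0]] [ 0.508  0.136 -0.499  0.    -0.931  1.13 ]
cam [0.51096834 0.06769696 0.32646605]
brass_bar [(0.89, array([270.,  34.,  78.,  26.]))]
[ 268   38   78   23 1457] [13.8 -3.5 95.4] ((13.857948303222656, -2.397603988647461), (13.728229522705078, 54.005393981933594), 2.180638313293457)
[ 265    0   78  109 5822] [10.2  0.6 89.3] ((10.114904403686523, -0.9771251678466797), (72.9760971069336, 55.064762115478516), 0.29379913210868835)
```

View pics/c9.png

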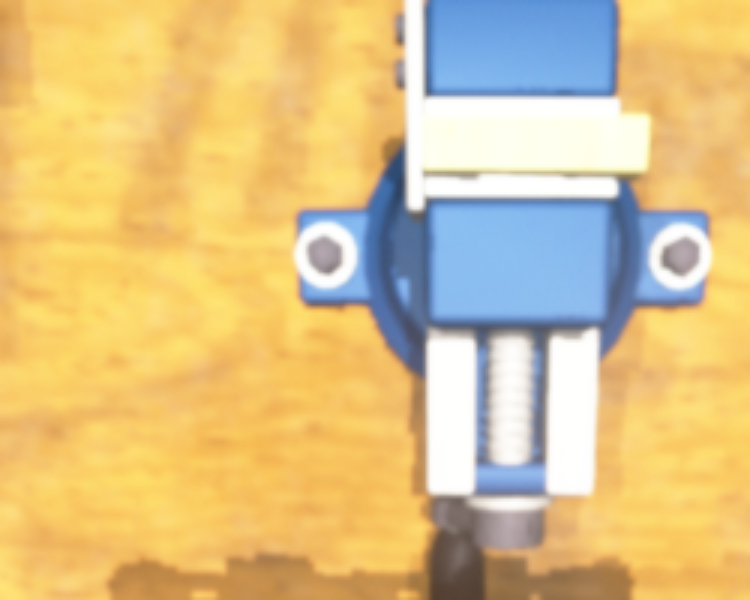

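```bash
python3 -c "
from plant import job
print(job.finish_job())"
```

```text
the job is handed in; nothing more can be done
None
```

I laid the brass bar flat on the parallel against the fixed jaw and the work stop, clamped it at roughly 80–105 N judging by the handle force, let go and handed the job in; the tin, loupe and hammer were not touched, and no verdict was returned.

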